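Open the fast-action vise to its end stop

TASK

The next blank is too wide for the bench vise, so open the vise all the way: press the round release button on its moving jaw with a fingertip and keep it down while you slide the jaw out until it is fully against the end stop, then let the button spring back so that the jaw is locked there, and move clear. Only press and push: do not force the locked jaw, do not turn the screw handle, and leave the cup in the vise and everything else on the bench where it is.

Things in the scene. Friction and masses are not known exactly. Their poses are not given: they have to be found in the camera images.
- vise: Green cast bench vise bolted down, sole plate 110 x 330 mm (166 mm over its four bolted lugs), beech-faced jaws, in a different place and direction each time. Origin on the bench under the ways; x across the vise, y along the ways, z up. The fixed jaw is at the -y end (face at y = -85 mm, 98 mm high); the moving jaw opens towards +y. Steel ways, tops at z = 38 mm.
- end_stop (a point): Middle of the inner face of the end stop: a steel plate 100 mm wide and 12 mm thick across the +y end of the ways, top 52 mm above the bench. In the vise's frame at x = 0, y = +187 mm, z = 45 mm.
- vise_jaw (a joint): Opening of the moving jaw in m: 0 shut, grows as it slides along the vise's +y, 0.160 against the end stop. A spring brake locks it wherever it stands while the release button is up (holds about 30 N); with the button down it slides with about 2 N of push.
- jaw_deck (a point): Centre of the flat deck of the moving jaw, under the release button, 58 mm above the bench, travelling with the jaw. The deck is 56 mm long (along y) and 104 mm wide. Towards -y stand the jaw plate and beech cheek (34 mm thick, 106 mm wide, top 94 mm above the bench), towards +y the tail boss (22 mm thick, 70 mm wide, top 84 mm), walls for a fingertip to bear on; both sides are open.
- release (a joint): Travel of the release button in m: 0 up (brake on), 0.006 fully down. It starts to give at about 5 N and needs about 8 N to be fully down; the brake is free once it is about 0.0015 down. It springs back when let go.
- release_top (a point): Centre of the top of the release button: a plain steel mushroom button, 28 mm in diameter, standing 12 mm over the deck (70 mm above the bench) when up and 6 mm over it when fully down. It travels with the moving jaw; in the vise's frame it is at x = 0, y = opening - 23 mm.
- screw (a joint): Angle in rad of the clamping screw in the tail boss, 0 at the start. The screw sticks out 44 mm beyond the boss towards +y at 67 mm above the bench, with a level tommy bar 111 mm long across it; it is not used here.
- cup: Half-carved light wooden cup, 36 mm in diameter and 46 mm high, standing loose on the ways close to the fixed jaw. Origin at the centre of its foot.
- blank: The next blank: light wooden block 65 x 135 x 58 mm lying on the robot's side of the vise. Origin at the centre of its underside, y along its length.
- gouge: Large gouge with a wooden handle, 250 mm long, 29 mm thick, lying on the bench along the far side of the vise. Origin below its middle, x towards the blade.
- graver: Palm graver with a mushroom-shaped wooden handle, about 118 mm long, 38 mm thick, lying beyond the screw end of the vise. Origin below it, x towards the blade.
- mallet: Round carver's mallet standing on its head, 82 mm in diameter, 228 mm high. Origin at the centre of its underside.
- pencil: Flat carpenter's pencil, about 180 mm long, 12 x 7 mm, lying on the robot's side of the vise. Origin below its middle, x towards its point.
Mind the look-alikes: they are no part of the job. What is meant by the cup is not orange, and is the larger of those in its own colour.

How it is judged:
By the outcome, as a careful person would: the job done as asked, in the order asked, and still so for the second after the job is handed in, with the robot touching nothing.
It also fails if it takes over 35 s, if anything falls off the work surface, if the arm or the gripper's body presses on something with over 40 N, if the wrist force passes 120 N, or if a joint passes its speed limit or range.

ROBOT

A 7-joint arm with a two-finger parallel gripper is mounted at the origin on the work surface. World frame = base frame: x ahead of the robot, y to its left, z up, the work surface at z = 0. Lengths are in m, angles in rad, forces in N, time in s.
With the tool pointing down it reaches from about 0.375 to 0.925 m from the base axis. Payload 3.1 kg.
Tool frame: the origin (TCP) lies at the very end of the fingers, on their centre line; the grasp point (between the pads) lies 19 mm behind it; z points along the fingers, y is the line along which they close (so a half turn about z gives the same grasp; the last joint's range is limited). The gripper opens to 85 mm and grips with 20 to 120 N. Pads are 22 mm wide; open, the fingers measure 114 mm over their backs; the gripper's body (76 mm by 85 mm) begins 54 mm behind the grasp point. The pads swing forward as they close: fully open they stand 13 mm farther back than shut.
Start: joints at [1.011, 0.383, 0.044, 1.598, -0.018, 1.161, -0.05], TCP at [0.29, -0.582, 0.231] pointing down, gripper open.
Joint ranges: [-2.61, 2.61], [-0.41, 2.15], [-1.48, 1.57], [0, 2.5], [-1.57, 4.71], [0.05, 1.97], [-2.85, 2.85]. Speed limits (rad/s): [2.79, 2.79, 3.14, 3.14, 3.14, 3.14, 3.14].

INTERFACE

Orientations are given as a unit quaternion [w, x, y, z].
In Python, from plant import * gives the robot as it stands.
- The arm moves only by the shell command python3 -m crank 'ROWS' [FORCE]. ROWS is JSON, a list of rows, each an object of numbers: "ax", "ay", "az": the turn, a rotation vector about the tool's x, y, z in units of 360 degrees (1.0 is 360 degrees); "dx", "dy", "dz": the shift along the tool's x, y, z in units of 20 mm (1.0 is 20 mm); "hand": the gripper command: -1 is shut, 1 is fully open, values between are in proportion. In form: [{"ax": .., "ay": .., "az": .., "dx": .., "dy": .., "dz": .., "hand": ..}, ...]. A call has 1 to 20 rows; each row shifts and turns the commanded pose from where the row before left it, along the tool's axes as they then stand; what a row does not reach is not made up. A row lasts 1/10 s, in which the tool goes at most 50 mm and 8.59 degrees, less where a joint would pass 70% of its speed; a pose out of reach is approached as far as the arm can. A call with a number of a shift or a turn outside -1 to 1 is refused whole. A call with a gripper value outside its range is refused whole. The fingers move at their own pace and stop on an object; FORCE is the grip in N (left out, the last holds). Time passes only in rows, so rows that do not move let the fingers close. It gives the time, the measured TCP pose, the force, the opening and the grip force at its end, in the units of the state.
- state(): the state, without advancing time (a new reading comes with each control period).
- get_image(name): name is "scene" or "top" or "wrist"; returns a dict with "pixels" (420x560x3 uint8, red, green, blue), "fx", "fy", "cx", "cy" (pixels), "rvec" (rotation vector, rad) and "tvec" (3), from world to camera coordinates, as OpenCV has them; the wrist camera has in their place "tool_from_camera" (4x4, takes a point from camera to tool coordinates, whose origin is the TCP and whose axes are the flange's). Camera axes: x right, y down, z forward; pixel columns grow to the right and rows downward; lengths in m; the calibration is good to about 2 mm. The wrist camera is an equidistant fisheye: a pixel r from the principal point sees the ray r / f radians off the axis. A picture is of the moment at which its call begins: read the wrist's pose just before it. There is no depth.
- hand_in(): hands the job in; it is judged then, once.
The state is a dict: "t": time; "qpos": joint angles; "joint_vel": joint speeds; "effort": joint torques, N m; "ee_pos": TCP position; "tcp_rot": TCP orientation; "contact_force": force on the tool from outside, world axes, zero at the start; "ft_torque": the same for the moment, N m; "gripper_width": finger opening in m; "grasp_force": force on a finger pad.
Only numpy, scipy, OpenCV 4.12 (cv2) and the standard library are available. Lean on these libraries where they do the work, as an engineer would, in place of code of your own. Each camera call takes 0.05 s, during which the arm holds its last target. There are 200 camera calls.

## Working session

There is one attempt and no reset: what is moved stays moved. The work goes in short steps, Python scripts to look and compute and a shell command to move; the robot and the scene stay as the last step left them, time stands still between calls to the robot, and variables do not carry over. Pictures are saved under pics/ and viewed, at most 10 in all, crops included, and the job is handed in when it is done.

```bash
mkdir -p pics; ls
python3 - <<'E'
from plant import *
import cv2,json,numpy as np
s=state(); print({k:np.round(v,3).tolist() for k,v in s.items()})
for n in ["scene","top"]:
    im=get_image(n); cv2.imwrite(f"pics/{n}0.png",im["pixels"][:,:,::-1])
    d={k:np.array(v).tolist() for k,v in im.items() if k!="pixels"}; print(d)
    json.dump(d,open(n+".json","w"))
E
```

```text
pics
{'t': 0.0, 'qpos': [1.011, 0.384, 0.044, 1.6, -0.018, 1.161, -0.05], 'joint_vel': [0.0, -0.001, 0.001, -0.003, -0.002, -0.0, -0.003], 'effort': [0.0, -43.346, 1.025, -24.951, 0.011, 0.011, -0.0], 'ee_pos': [0.289, -0.581, 0.23], 'tcp_rot': [-0.001, 0.973, 0.229, -0.0], 'contact_force': [0.068, -0.891, 0.545], 'ft_torque': [0.009, 0.003, 0.028], 'grasp_force': 0.0, 'gripper_width': 0.085}
{'fx': 392.81944064395566, 'fy': 392.81944064395566, 'cx': 278.983099100397, 'cy': 200.92996180873786, 'rvec': [2.2452577965770426, 0.6031311766162276, -0.29114341977320557], 'tvec': [-0.4363016398281866, -0.133195258153036, 1.1886271905702948]}
{'fx': 453.3532545594549, 'fy': 453.3532545594549, 'cx': 285.1197179184693, 'cy': 210.48109149507218, 'rvec': [2.1820348096448394, -2.18254689375346, 0.11076590027041432], 'tvec': [-0.043952555473081724, 0.570664935978608, 1.1246135126997119]}
```

View pics/top0.png

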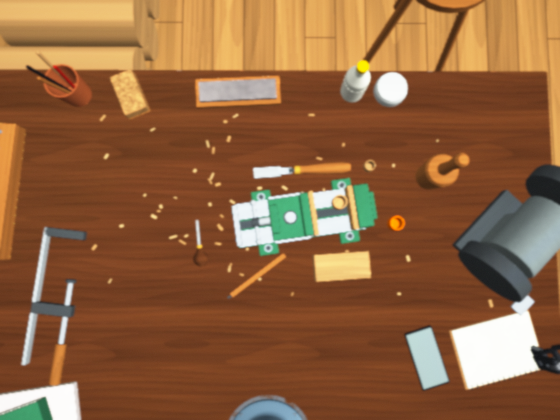

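View pics/scene0.png

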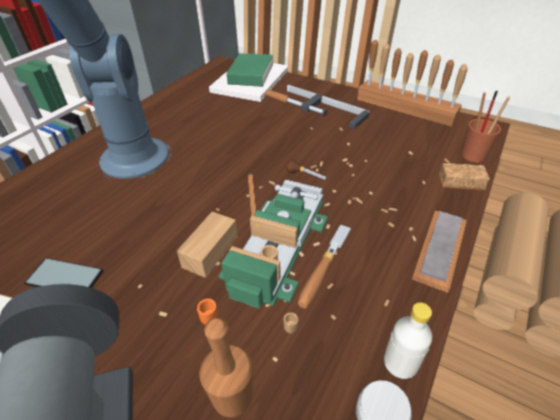

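The top view shows the fixed jaw at about (365,207), the button at (290,217) and the end stop near (238,224). The jaw opens to image left, which is world +y. I'll take a closer crop to get exact pixels.

```bash
cat > h.py <<'E'
import cv2,json,numpy as np
def ray(n,px,z):
    d=json.load(open(n+".json")); R=cv2.Rodrigues(np.array(d["rvec"]))[0]; t=np.array(d["tvec"])
    v=R.T@np.array([(px[0]-d["cx"])/d["fx"],(px[1]-d["cy"])/d["fy"],1]); c=-R.T@t
    return c+v*(z-c[2])/v[2]
E
python3 - <<'E'
import cv2
from h import *
i=cv2.imread("pics/top0.png")[165:265,220:390]
cv2.imwrite("pics/topc.png",cv2.resize(i,None,fx=4.5,fy=4.5,interpolation=cv2.INTER_CUBIC))
for p in [(261,197),(268,248),(341,184),(349,236)]: print(ray("top",p,.02))
print(ray("top",(290,217),.07))
E
```

```text
[0.60569528 0.01742681 0.02      ]
[ 0.4758559  -0.00077405  0.02      ]
[ 0.63943165 -0.18765408  0.02      ]
[ 0.50609725 -0.20645595  0.02      ]
[ 0.55077411 -0.05538344  0.07      ]
```

View pics/topc.png

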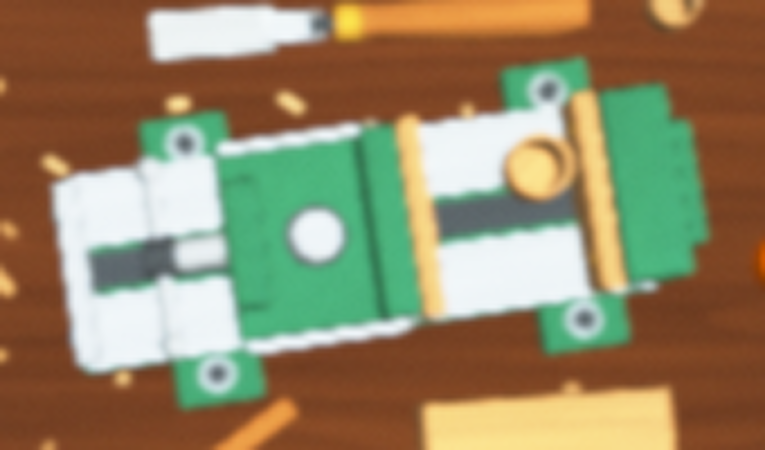

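```bash
cat >> h.py <<'E'
def full(p): return ((p[0]+.5)/4.5-.5+220,(p[1]+.5)/4.5-.5+165)
from scipy.spatial.transform import Rotation as Ro
def goto(s,target,ydir=None,axis=1):
    R=Ro.from_quat(np.roll(s["tcp_rot"],-1)).as_matrix()
    print("shift tool units",np.round(R.T@(np.array(target)-s["ee_pos"])/.02,2))
    if ydir is not None:
        v=R.T@ydir; print("ydir in tool",v.round(3),"angle from +y axis (deg about z)",np.degrees(np.arctan2(-v[0],v[1])))
E
python3 - <<'E'
from plant import *
from h import *
b=[ray("top",full(p),.02) for p in [(184,143),(217,374),(547,91),(583,319)]]
for q in b: print(q.round(4))
d=(b[0]+b[1]-b[2]-b[3]); d[2]=0; d/=np.linalg.norm(d)
e=b[0]+b[2]-b[1]-b[3]; e/=np.linalg.norm(e)
print("vise y",d,"across",e,np.degrees(np.arctan2(d[1],d[0])),np.degrees(np.arctan2(e[1],e[0])))
B=ray("top",full((316,236)),.07); print("button",B)
f=ray("top",full((570,210)),.094)
print("button along/lat vs bolts centre",(B-np.mean(b,0))@d,(B-np.mean(b,0))@e)
# gap: end-stop outer edge, top z .052, outer y=199
for p in [(55,185),(80,370)]: 
    q=ray("top",full(p),.052); print("stop outer rel button",(q-B)@d)
for p in [(440,210)]: print("mov face rel button",(ray("top",full(p),.094)-B)@d)
goto(state(),B+d*.012+[0,0,.05],d)
E
```

```text
[0.6073 0.0187 0.02  ]
[ 4.766e-01 -4.000e-04  2.000e-02]
[ 0.6373 -0.1881  0.02  ]
[ 0.5074 -0.2069  0.02  ]
vise y [-0.1455804   0.98934642  0.        ] across [0.98959058 0.14391141 0.        ] 98.37089024120068 8.274246287671374
button [ 0.55063837 -0.05497715  0.07      ]
button along/lat vs bolts centre 0.03969746416215969 -0.0007725911194753699
stop outer rel button 0.13740978882763968
stop outer rel button 0.137739911255581
mov face rel button -0.06631842927887333
shift tool units [ 23.61 -18.28   5.54]
ydir in tool [ 0.311 -0.951  0.002] angle from +y axis (deg about z) -161.90988372416015
```

Run:
```python
from plant import *
from h import *
for n in ["top","scene"]:
    d=json.load(open(n+".json")); K=np.array([[d["fx"],0,d["cx"]],[0,d["fy"],d["cy"]],[0,0,1]])
    P=np.array([[.29,-.582,.231],[.29,-.582,.35],[.29,-.58,0],[.5,-.5,0],[0,0,.3]])
    print(n,cv2.projectPoints(P,np.array(d["rvec"]),np.array(d["tvec"]),K,None)[0].reshape(-1,2).round())
for p in [(442,178),(485,225),(500,215)]: print(ray("top",p,0))
im=get_image("wrist"); cv2.imwrite("pics/w0.png",im["pixels"][:,:,::-1])
```

```text
top [[549. 338.]
 [589. 351.]
 [495. 321.]
 [461. 239.]
 [263. 509.]]
scene [[ -66.  295.]
 [-126.  237.]
 [  13.  368.]
 [ 129.  388.]
 [ 103.   59.]]
[ 0.65856229 -0.4558694   0.        ]
[ 0.5351846 -0.5643403  0.       ]
[ 0.56128315 -0.60472233  0.        ]
```

View pics/w0.png

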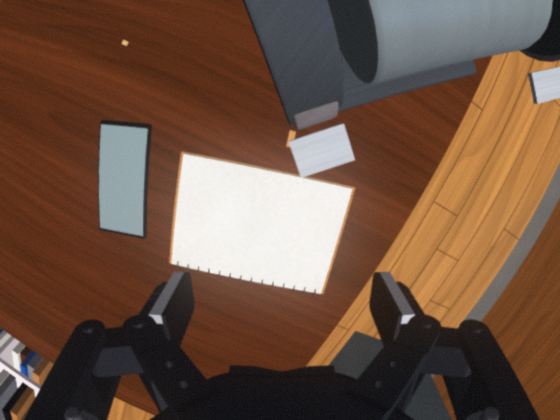

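The wrist view shows a notebook below and a grinder ahead at (400,50). I'll move left, away from the grinder, while closing and turning the gripper.

```bash
python3 -m crank '[{"az":0.0168,"dy":-1,"hand":-1},{"az":0.0168,"dy":-1,"hand":-1},{"az":0.0168,"dy":-1,"hand":-1},{"dx":0.6,"dy":-1,"hand":-1},{"dx":0.6,"dy":-1,"hand":-1},{"dx":0.6,"dy":-1,"hand":-1},{"dx":0.6,"dy":-1,"hand":-1},{"dx":0.6,"dy":-1,"hand":-1},{"dx":0.6,"dy":-1,"hand":-1},{"dx":0.6,"dy":-1,"hand":-1},{"dx":0.6,"dy":-1,"hand":-1},{"dx":0.6,"dy":-1,"hand":-1},{"dx":0.6,"dy":-1,"hand":-1},{"dx":0.6,"dy":-1,"hand":-1},{"dx":0.6,"dy":-1,"hand":-1},{"dx":0.6,"dy":-1,"hand":-1},{"dx":0.6,"dy":-1,"hand":-1},{"dx":0.6,"dy":-1,"hand":-1},{"dx":0.6,"dy":-1,"hand":-1},{"hand":-1}]'
cat > g.py <<'E'
from plant import *
from h import *
d=np.array([-.145,.9894,0]);B=np.array([.5506,-.055,.07])
s=state();goto(s,B+d*.011+[0,0,.03],d);print(s["ee_pos"],s["contact_force"],s["gripper_width"],s["t"],"rel button along/across",(s["ee_pos"]-B)@d,(s["ee_pos"]-B)@[.9894,.145,0])
E
python3 g.py
```

```text
shift tool units [ 23.59 -18.24   6.54]
ydir in tool [ 0.311 -0.95   0.002] angle from +y axis (deg about z) -161.8751229103151
[ 0.28927623 -0.58123114  0.23013425] [-0.1436848   0.64923987  0.00627746] 0.08569431990384363 0.15 rel button along/across -0.4827611396175207 -0.33485725023857765$[0]: bad value
```

```bash
python3 -m crank '[{"ax":0,"ay":0,"az":0.0168,"dx":0,"dy":-1,"dz":0,"hand":-1},{"ax":0,"ay":0,"az":0.0168,"dx":0,"dy":-1,"dz":0,"hand":-1},{"ax":0,"ay":0,"az":0.0168,"dx":0,"dy":-1,"dz":0,"hand":-1}]' 30; echo; python3 g.py
```

```text
t: 0.45
ee_pos: [0.2678, -0.5252, 0.2306]
tcp_rot: [-0.0, 0.998, 0.07, -0.0]
contact_force: [-1.0, -0.1, -0.4]
gripper_width: 0.044
grasp_force: 0.0

shift tool units [ 17.28 -21.85   6.54]
ydir in tool [-0.006 -1.     0.001] angle from +y axis (deg about z) 179.67341429776423
[ 0.26779775 -0.52518692  0.23062898] [-0.96571606 -0.05084255 -0.43522139] 0.044028555425395285 0.45 rel button along/across -0.4241966143897384 -0.347981651168029
```

```bash
python3 -m crank '[{"ax":0,"ay":0,"az":0,"dx":0.6,"dy":-1,"dz":0,"hand":-1},{"ax":0,"ay":0,"az":0,"dx":0.6,"dy":-1,"dz":0,"hand":-1},{"ax":0,"ay":0,"az":0,"dx":0.6,"dy":-1,"dz":0,"hand":-1},{"ax":0,"ay":0,"az":0,"dx":0.6,"dy":-1,"dz":0,"hand":-1},{"ax":0,"ay":0,"az":0,"dx":0.8,"dy":-1,"dz":0,"hand":-1},{"ax":0,"ay":0,"az":0,"dx":0.8,"dy":-1,"dz":0,"hand":-1},{"ax":0,"ay":0,"az":0,"dx":0.8,"dy":-1,"dz":0,"hand":-1},{"ax":0,"ay":0,"az":0,"dx":0.8,"dy":-1,"dz":0,"hand":-1},{"ax":0,"ay":0,"az":0,"dx":0.8,"dy":-1,"dz":0,"hand":-1},{"ax":0,"ay":0,"az":0,"dx":0.8,"dy":-1,"dz":0,"hand":-1},{"ax":0,"ay":0,"az":0,"dx":0.8,"dy":-1,"dz":0,"hand":-1},{"ax":0,"ay":0,"az":0,"dx":0.8,"dy":-1,"dz":0,"hand":-1},{"ax":0,"ay":0,"az":0,"dx":0.8,"dy":-1,"dz":0,"hand":-1},{"ax":0,"ay":0,"az":0,"dx":0.8,"dy":-1,"dz":0,"hand":-1},{"ax":0,"ay":0,"az":0,"dx":0.8,"dy":-1,"dz":0,"hand":-1},{"ax":0,"ay":0,"az":0,"dx":0.8,"dy":-1,"dz":0,"hand":-1},{"ax":0,"ay":0,"az":0,"dx":0.8,"dy":-1,"dz":0,"hand":-1},{"ax":0,"ay":0,"az":0,"dx":0.8,"dy":-1,"dz":0,"hand":-1},{"ax":0,"ay":0,"az":0,"dx":0.8,"dy":-1,"dz":0,"hand":-1},{"ax":0,"ay":0,"az":0,"dx":0.8,"dy":-1,"dz":0,"hand":-1}]'; echo; python3 g.py
```

```text
t: 2.45
ee_pos: [0.5118, -0.0852, 0.231]
tcp_rot: [-0.0, 0.997, 0.072, -0.0]
contact_force: [0.6, -0.3, -0.0]
gripper_width: -0.0003
grasp_force: 0.0

shift tool units [ 2.14 -1.76  6.55]
ydir in tool [-0. -1.  0.] angle from +y axis (deg about z) 179.97187896173838
[ 0.51177999 -0.08523864  0.23095651] [ 0.61466597 -0.29195699 -0.03956962] -0.0002909880489659237 2.45 rel button along/across -0.024289210594329164 -0.04279312343786817
```

```bash
python3 -m crank '[{"ax":0,"ay":0,"az":0,"dx":0.7,"dy":-0.6,"dz":0,"hand":-1},{"ax":0,"ay":0,"az":0,"dx":0.7,"dy":-0.6,"dz":0.6,"hand":-1},{"ax":0,"ay":0,"az":0,"dx":0.7,"dy":-0.55,"dz":0.9,"hand":-1},{"ax":0,"ay":0,"az":0,"dx":0,"dy":0,"dz":1,"hand":-1},{"ax":0,"ay":0,"az":0,"dx":0,"dy":0,"dz":1,"hand":-1},{"ax":0,"ay":0,"az":0,"dx":0,"dy":0,"dz":1,"hand":-1},{"ax":0,"ay":0,"az":0,"dx":0,"dy":0,"dz":0,"hand":-1},{"ax":0,"ay":0,"az":0,"dx":0,"dy":0,"dz":0,"hand":-1}]'; echo; python3 g.py
python3 - <<'E'
from plant import *
import cv2,json,numpy as np
s=state(); im=get_image("wrist"); cv2.imwrite("pics/w1.png",im["pixels"][:,:,::-1])
d={k:np.array(v).tolist() for k,v in im.items() if k!="pixels"}; d["s"]={k:np.array(v).tolist() for k,v in s.items()}; json.dump(d,open("w1.json","w"))
E
```

```text
t: 3.25
ee_pos: [0.5478, -0.0454, 0.1411]
tcp_rot: [-0.0, 0.997, 0.072, -0.001]
contact_force: [-0.2, -0.1, 1.0]
gripper_width: -0.0002
grasp_force: 0.0

shift tool units [ 0.07 -0.06  2.05]
ydir in tool [-0. -1.  0.] angle from +y axis (deg about z) 179.97493601714856
[ 0.54782994 -0.04544337  0.14105129] [-0.17813448 -0.14392591  1.04411275] -0.00018580315891958353 3.25 rel button along/across 0.009856990445296858 -0.0013549821921607782
```

View pics/w1.png

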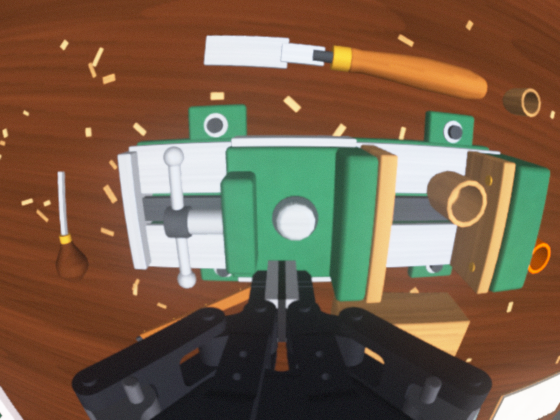

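The button is at (295,218), the tail boss's inner edge at about x=256 and the jaw plate's inner edge at about x=336. I'll cast rays from these for the fine position.

Run:
```python
from h import *
w=json.load(open("w1.json")); T=np.array(w["tool_from_camera"]); s=w["s"]; R=Ro.from_quat(np.roll(s["tcp_rot"],-1)).as_matrix(); p=np.array(s["ee_pos"])
d=np.array([-.145,.9894,0]);a=np.array([.9894,.145,0])
def wr(px,z):
    v=np.array([(px[0]-w["cx"])/w["fx"],(px[1]-w["cy"])/w["fy"]]); th=np.hypot(*v)
    c=np.r_[v/th*np.sin(th),np.cos(th)]; c=R@T[:3,:3]@c; o=R@T[:3,3]+p
    return o+c*(z-o[2])/c[2]
for n,q,z in [("button",(295,218),.07),("bossTopInner",(256,218),.084),("plate inner",(336,218),.094),("stop inner top",(139,210),.052),("cheek face",(393,218),.094),("boss side near",(250,273),.084),("boss side far",(250,173),.084)]:
    r=wr(q,z); print(n,r.round(4),"along,across from tip",((r-p)@d).round(4),((r-p)@a).round(4))
```

```text
button [ 0.5547 -0.0546  0.07  ] along,across from tip -0.0101 0.0055
bossTopInner [ 0.5559 -0.028   0.084 ] along,across from tip 0.0161 0.0105
plate inner [ 0.5667 -0.0779  0.094 ] along,across from tip -0.0348 0.014
stop inner top [0.537  0.0681 0.052 ] along,across from tip 0.1139 0.0058
cheek face [ 0.572  -0.1155  0.094 ] along,across from tip -0.0728 0.0138
boss side near [ 0.5143 -0.0285  0.084 ] along,across from tip 0.0216 -0.0307
boss side far [ 0.5852 -0.0206  0.084 ] along,across from tip 0.0191 0.0406
```

```bash
python3 -m crank '[{"ax":0,"ay":0,"az":0,"dx":0.17,"dy":0.1,"dz":0,"hand":-1},{"ax":0,"ay":0,"az":0,"dx":0,"dy":0,"dz":0.8,"hand":-1},{"ax":0,"ay":0,"az":0,"dx":0,"dy":0,"dz":0.8,"hand":-1},{"ax":0,"ay":0,"az":0,"dx":0,"dy":0,"dz":0.8,"hand":-1},{"ax":0,"ay":0,"az":0,"dx":0,"dy":0,"dz":0.8,"hand":-1},{"ax":0,"ay":0,"az":0,"dx":0,"dy":0,"dz":0.1,"hand":-1},{"ax":0,"ay":0,"az":0,"dx":0,"dy":0,"dz":0,"hand":-1}]'; echo; python3 g.py
```

```text
t: 4.0
ee_pos: [0.5524, -0.047, 0.0758]
tcp_rot: [0.0, 0.997, 0.072, 0.0]
contact_force: [0.4, 0.1, 0.8]
gripper_width: 0.0001
grasp_force: 0.0

shift tool units [-0.15 -0.17 -1.21]
ydir in tool [-0. -1. -0.] angle from +y axis (deg about z) 179.97185273989305
[ 0.55243651 -0.04700169  0.07583722] [0.42520947 0.06902817 0.78192748] 8.421259163453258e-05 4.0 rel button along/across 0.007647232607765747 0.0029767959498870015
```

Now press slowly to about z=64.5 mm.

```bash
python3 -m crank '[{"ax":0,"ay":0,"az":0,"dx":0,"dy":0,"dz":0.2,"hand":-1},{"ax":0,"ay":0,"az":0,"dx":0,"dy":0,"dz":0.15,"hand":-1},{"ax":0,"ay":0,"az":0,"dx":0,"dy":0,"dz":0.15,"hand":-1},{"ax":0,"ay":0,"az":0,"dx":0,"dy":0,"dz":0.1,"hand":-1},{"ax":0,"ay":0,"az":0,"dx":0,"dy":0,"dz":0,"hand":-1},{"ax":0,"ay":0,"az":0,"dx":0,"dy":0,"dz":0,"hand":-1}]'; echo; python3 g.py
```

```text
t: 4.6
ee_pos: [0.5531, -0.047, 0.0642]
tcp_rot: [0.0, 0.997, 0.073, 0.001]
contact_force: [0.4, -0.7, 3.7]
gripper_width: -0.0002
grasp_force: 2.2

shift tool units [-0.18 -0.17 -1.79]
ydir in tool [-0.    -1.    -0.001] angle from +y axis (deg about z) 179.97893792550127
[ 0.5530986  -0.04697938  0.06420972] [ 0.44395732 -0.65002917  3.65782777] -0.00016100795289029872 4.6 rel button along/across 0.007573303961787477 0.0036351001686136114
```

```bash
python3 -m crank '[{"ax":0,"ay":0,"az":0,"dx":0,"dy":0,"dz":0.1,"hand":-1},{"ax":0,"ay":0,"az":0,"dx":0,"dy":0,"dz":0,"hand":-1},{"ax":0,"ay":0,"az":0,"dx":0,"dy":0,"dz":0,"hand":-1}]'; python3 -m crank '[{"ax":0,"ay":0,"az":0,"dx":0,"dy":0,"dz":0.1,"hand":-1},{"ax":0,"ay":0,"az":0,"dx":0,"dy":0,"dz":0,"hand":-1},{"ax":0,"ay":0,"az":0,"dx":0,"dy":0,"dz":0,"hand":-1}]'
```

```text
t: 4.9
ee_pos: [0.5531, -0.047, 0.064]
tcp_rot: [0.0, 0.997, 0.072, 0.001]
contact_force: [-4.2, -0.4, 15.5]
gripper_width: -0.0002
grasp_force: 7.8
t: 5.2
ee_pos: [0.5532, -0.047, 0.0638]
tcp_rot: [0.001, 0.997, 0.072, 0.001]
contact_force: [-7.6, -0.5, 26.6]
gripper_width: 0.0001
grasp_force: 13.1
```

Button bottomed at z=0.064. I'll ease off slightly and slide it out.

```bash
python3 -m crank '[{"ax":0,"ay":0,"az":0,"dx":0,"dy":0,"dz":-0.05,"hand":-1},{"ax":0,"ay":0,"az":0,"dx":0,"dy":-0.1,"dz":0,"hand":-1},{"ax":0,"ay":0,"az":0,"dx":0,"dy":-0.2,"dz":0,"hand":-1},{"ax":0,"ay":0,"az":0,"dx":0,"dy":-0.2,"dz":0,"hand":-1},{"ax":0,"ay":0,"az":0,"dx":0,"dy":-0.2,"dz":0,"hand":-1},{"ax":0,"ay":0,"az":0,"dx":0,"dy":-0.2,"dz":0,"hand":-1},{"ax":0,"ay":0,"az":0,"dx":0,"dy":-0.2,"dz":0,"hand":-1},{"ax":0,"ay":0,"az":0,"dx":0,"dy":0,"dz":0,"hand":-1}]'; echo; python3 g.py
```

```text
t: 6.0
ee_pos: [0.5532, -0.0385, 0.0639]
tcp_rot: [0.008, 0.998, 0.069, 0.004]
contact_force: [2.1, -17.1, 13.5]
gripper_width: -0.0
grasp_force: 11.7

shift tool units [-0.23  0.28 -1.8 ]
ydir in tool [-0.008 -1.    -0.016] angle from +y axis (deg about z) 179.5497074296422
[ 0.55317652 -0.03854776  0.06389923] [  2.06292215 -17.08008389  13.52721088] -5.174170351934695e-07 6.0 rel button along/across 0.015904247517871808 0.004934782761654308
```

Run:
```python
from plant import *
import cv2,numpy as np
w=get_image("wrist")["pixels"]; t=get_image("top")["pixels"]; s=get_image("scene")["pixels"]
W=w[90:310,90:430]; 
r=lambda i:cv2.resize(i,(400,300),interpolation=cv2.INTER_CUBIC)
o=np.vstack([np.hstack([r(w[120:345,150:450]),r(s[160:310,200:400])]),np.hstack([r(t[160:265,220:360]),r(w)])])
cv2.imwrite("pics/c1.png",o[:,:,::-1]); print(state()["contact_force"])
```

```text
[  0.42286711 -16.68624744  12.66678299]
```

View pics/c1.png

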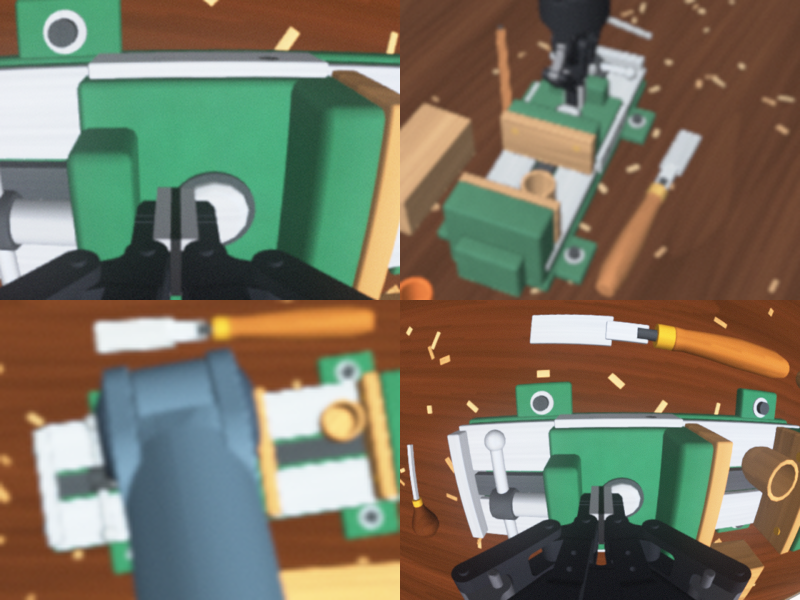

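The fingertip has slid to the button's left edge and its thicker upper part bears on the boss. The button has slipped out from under it, so the brake is on. I'll lift, open the fingers about 14 mm so that one presses the button's middle while the other bears on the boss, and re-measure.

```bash
python3 -m crank '[{"ax":0,"ay":0,"az":0,"dx":0,"dy":0.4,"dz":-0.1,"hand":-1},{"ax":0,"ay":0,"az":0,"dx":0,"dy":0.3,"dz":-0.5,"hand":-1},{"ax":0,"ay":0,"az":0,"dx":0,"dy":0.2,"dz":-1,"hand":-0.67},{"ax":0,"ay":0,"az":0,"dx":0,"dy":0,"dz":-1,"hand":-0.67},{"ax":0,"ay":0,"az":0,"dx":0,"dy":0,"dz":-1,"hand":-0.67},{"ax":0,"ay":0,"az":0,"dx":0,"dy":0,"dz":0,"hand":-0.67},{"ax":0,"ay":0,"az":0,"dx":0,"dy":0,"dz":0,"hand":-0.67}]'; echo; python3 g.py
python3 - <<'E'
from plant import *
import cv2,json,numpy as np
s=state(); im=get_image("wrist"); cv2.imwrite("pics/w2.png",im["pixels"][:,:,::-1])
d={k:np.array(v).tolist() for k,v in im.items() if k!="pixels"}; d["s"]={k:np.array(v).tolist() for k,v in s.items()}; json.dump(d,open("w2.json","w"))
E
```

```text
t: 6.85
ee_pos: [0.5503, -0.042, 0.1318]
tcp_rot: [-0.0, 0.997, 0.073, -0.001]
contact_force: [0.2, -1.0, 0.7]
gripper_width: 0.0139
grasp_force: 0.0

shift tool units [-0.08  0.1   1.59]
ydir in tool [ 0.001 -1.     0.001] angle from +y axis (deg about z) -179.94317902114162
[ 0.55026742 -0.04200356  0.13175564] [ 0.20033744 -1.00921384  0.71392686] 0.013901732575893314 6.85 rel button along/across 0.012906905953653592 0.0015554295626863056
```

View pics/w2.png

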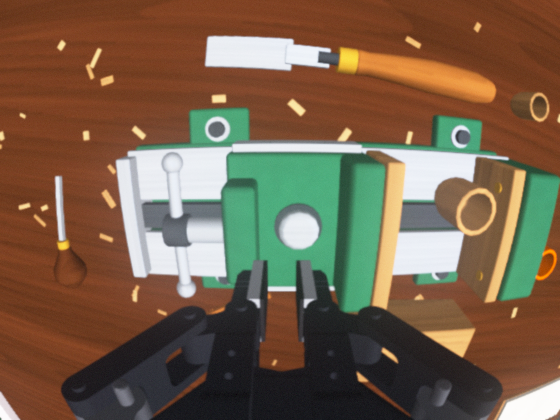

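The button is at (298,228), the boss inner edge at x=258 and the stop inner edge at about (138,215).

```bash
cat >> h.py <<'E'
def wrmeas(f,pts):
    w=json.load(open(f)); T=np.array(w["tool_from_camera"]); s=w["s"]; R=Ro.from_quat(np.roll(s["tcp_rot"],-1)).as_matrix(); p=np.array(s["ee_pos"])
    d=np.array([-.145,.9894,0]);a=np.array([.9894,.145,0])
    for n,px,z in pts:
        v=np.array([(px[0]-w["cx"])/w["fx"],(px[1]-w["cy"])/w["fy"]]); th=np.hypot(*v)
        c=R@T[:3,:3]@np.r_[v/th*np.sin(th),np.cos(th)]; o=R@T[:3,3]+p
        r=o+c*(z-o[2])/c[2]-p; print(n,"along %.1f across %.1f mm from tip"%(r@d*1e3,r@a*1e3))
E
python3 - <<'E'
from h import *
wrmeas("w2.json",[("button",(298,228),.07),("boss in",(258,225),.084),("plate in",(343,225),.094),("stop",(140,215),.052),("cheek",(403,225),.094)])
E
```

```text
button along -11.8 across 1.6 mm from tip
boss in along 14.2 across 9.1 mm from tip
plate in along -37.7 across 12.8 mm from tip
stop along 109.2 across 4.5 mm from tip
cheek along -76.6 across 12.5 mm from tip
```

```bash
python3 -m crank '[{"ax":0,"ay":0,"az":0,"dx":0.08,"dy":0.33,"dz":0,"hand":-0.67},{"ax":0,"ay":0,"az":0,"dx":0,"dy":0,"dz":1,"hand":-0.67},{"ax":0,"ay":0,"az":0,"dx":0,"dy":0,"dz":1,"hand":-0.67},{"ax":0,"ay":0,"az":0,"dx":0,"dy":0,"dz":0.8,"hand":-0.67},{"ax":0,"ay":0,"az":0,"dx":0,"dy":0,"dz":0.2,"hand":-0.67},{"ax":0,"ay":0,"az":0,"dx":0,"dy":0,"dz":0,"hand":-0.67}]'; python3 -m crank '[{"ax":0,"ay":0,"az":0,"dx":0,"dy":0,"dz":0.2,"hand":-0.67},{"ax":0,"ay":0,"az":0,"dx":0,"dy":0,"dz":0,"hand":-0.67}]';python3 -m crank '[{"ax":0,"ay":0,"az":0,"dx":0,"dy":0,"dz":0.2,"hand":-0.67},{"ax":0,"ay":0,"az":0,"dx":0,"dy":0,"dz":0,"hand":-0.67}]'; python3 g.py
```

```text
t: 7.5
ee_pos: [0.5524, -0.0495, 0.0708]
tcp_rot: [-0.0, 0.997, 0.072, -0.002]
contact_force: [0.1, 0.1, -0.9]
gripper_width: 0.014
grasp_force: 0.0
t: 7.7
ee_pos: [0.5546, -0.0493, 0.0688]
tcp_rot: [0.0, 0.997, 0.073, 0.001]
contact_force: [0.3, -0.2, 0.7]
gripper_width: 0.0141
grasp_force: 0.7
t: 7.9
ee_pos: [0.5549, -0.0494, 0.0651]
tcp_rot: [0.0, 0.997, 0.073, 0.001]
contact_force: [0.1, -0.7, 4.2]
gripper_width: 0.0141
grasp_force: 2.0
shift tool units [-0.25 -0.3  -1.75]
ydir in tool [-0.    -1.    -0.001] angle from +y axis (deg about z) 179.98204331488796
[ 0.55490354 -0.04935174  0.06507973] [ 0.08360643 -0.69449543  4.19235712] 0.01411899457247407 7.9 rel button along/across 0.004964371100047854 0.0050769180555077864
```

```bash
python3 -m crank '[{"ax":0,"ay":0,"az":0,"dx":0,"dy":0,"dz":0.15,"hand":-0.67},{"ax":0,"ay":0,"az":0,"dx":0,"dy":0,"dz":0,"hand":-0.67}]';python3 -m crank '[{"ax":0,"ay":0,"az":0,"dx":0,"dy":0,"dz":0.1,"hand":-0.67},{"ax":0,"ay":0,"az":0,"dx":0,"dy":0,"dz":0,"hand":-0.67}]'
```

```text
t: 8.1
ee_pos: [0.555, -0.0494, 0.0642]
tcp_rot: [0.001, 0.997, 0.072, 0.001]
contact_force: [-5.5, -0.3, 16.1]
gripper_width: 0.0143
grasp_force: 8.0
t: 8.3
ee_pos: [0.5551, -0.0494, 0.0641]
tcp_rot: [0.001, 0.997, 0.072, 0.0]
contact_force: [-9.1, 0.8, 25.8]
gripper_width: 0.0141
grasp_force: 13.2
```

```bash
python3 -m crank '[{"ax":0,"ay":0,"az":0,"dx":0,"dy":-0.1,"dz":0,"hand":-0.67},{"ax":0,"ay":0,"az":0,"dx":0,"dy":-0.1,"dz":0,"hand":-0.67},{"ax":0,"ay":0,"az":0,"dx":0,"dy":-0.1,"dz":0,"hand":-0.67},{"ax":0,"ay":0,"az":0,"dx":0,"dy":-0.1,"dz":0,"hand":-0.67},{"ax":0,"ay":0,"az":0,"dx":0,"dy":0,"dz":0,"hand":-0.67}]'; python3 g.py
```

```text
t: 8.8
ee_pos: [0.555, -0.049, 0.0641]
tcp_rot: [0.005, 0.997, 0.07, 0.001]
contact_force: [-6.0, -9.5, 22.4]
gripper_width: 0.0141
grasp_force: 11.5
shift tool units [-0.26 -0.26 -1.8 ]
ydir in tool [-0.004 -1.    -0.01 ] angle from +y axis (deg about z) 179.74661691578103
[ 0.55503675 -0.0489517   0.06408103] [-5.99112735 -9.54528509 22.4122856 ] 0.014143857032066404 8.8 rel button along/across 0.005340856561205962 0.005266725319331497
```

With 22 N down, friction on the ways may be holding the jaw. I'll ease the press to about 10 N with the push kept on.

```bash
python3 -m crank '[{"ax":0,"ay":0,"az":0,"dx":-0.05,"dy":0,"dz":-0.07,"hand":-0.67},{"ax":0,"ay":0,"az":0,"dx":0,"dy":0,"dz":0,"hand":-0.67}]';python3 -m crank '[{"ax":0,"ay":0,"az":0,"dx":-0.05,"dy":0,"dz":-0.06,"hand":-0.67},{"ax":0,"ay":0,"az":0,"dx":0,"dy":0,"dz":0,"hand":-0.67}]'; python3 g.py
```

```text
t: 9.0
ee_pos: [0.5549, -0.0473, 0.0642]
tcp_rot: [0.004, 0.997, 0.071, 0.003]
contact_force: [-1.2, -7.3, 13.8]
gripper_width: 0.0141
grasp_force: 6.8
t: 9.2
ee_pos: [0.5541, -0.0457, 0.0643]
tcp_rot: [0.003, 0.997, 0.071, 0.003]
contact_force: [2.2, -5.1, 6.4]
gripper_width: 0.0142
grasp_force: 4.4
shift tool units [-0.23 -0.1  -1.79]
ydir in tool [-0.003 -1.    -0.006] angle from +y axis (deg about z) 179.82827733233862
[ 0.55406193 -0.04569588  0.0643379 ] [ 2.23205912 -5.1284173   6.44236396] 0.014167664650481198 9.2 rel button along/across 0.00870351525537778 0.0047743332240731
```

```bash
python3 -m crank '[{"ax":0,"ay":0,"az":0,"dx":0,"dy":-0.15,"dz":0.02,"hand":-0.67},{"ax":0,"ay":0,"az":0,"dx":0,"dy":-0.15,"dz":0,"hand":-0.67},{"ax":0,"ay":0,"az":0,"dx":0,"dy":-0.15,"dz":0,"hand":-0.67},{"ax":0,"ay":0,"az":0,"dx":0,"dy":0,"dz":0,"hand":-0.67}]'; python3 g.py
python3 - <<'E'
from plant import *
import cv2,json,numpy as np
s=state(); im=get_image("wrist"); cv2.imwrite("pics/w3.png",im["pixels"][:,:,::-1])
d={k:np.array(v).tolist() for k,v in im.items() if k!="pixels"}; d["s"]={k:np.array(v).tolist() for k,v in s.items()}; json.dump(d,open("w3.json","w"))
E
```

```text
t: 9.6
ee_pos: [0.554, -0.0455, 0.0645]
tcp_rot: [0.007, 0.998, 0.069, 0.004]
contact_force: [2.4, -17.2, 8.1]
gripper_width: 0.0141
grasp_force: 9.6
shift tool units [-0.22 -0.08 -1.78]
ydir in tool [-0.007 -1.    -0.015] angle from +y axis (deg about z) 179.57495625648127
[ 0.55398321 -0.04550608  0.06452722] [  2.44107921 -17.24578191   8.11286652] 0.014050284581715679 9.6 rel button along/across 0.008902716510584456 0.004723964923452563
```

View pics/w3.png

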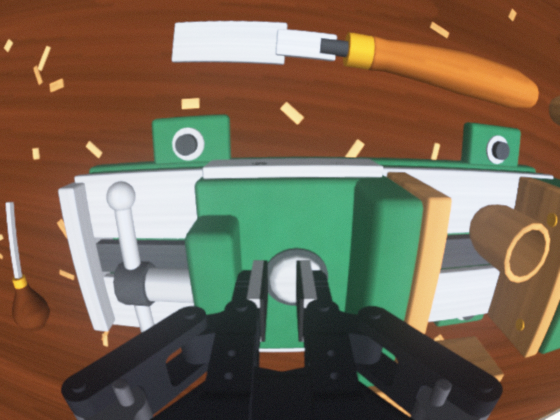

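Run:
```python
from h import *
wrmeas("w3.json",[("button",(296,275),.065),("boss in edge",(240,250),.084),("plate in",(362,250),.094),("stop in top",(98,260),.052),("cheek",(443,250),.094),("bolt L",(187,144),.02),("bolt R",(502,150),.02)])
wrmeas("w2.json",[("bolt L",(217,129),.02),("bolt R",(461,137),.02)])
wrmeas("w1.json",[("bolt L",(215,125),.02),("bolt R",(454,131),.02)])
```

```text
button along -7.9 across 0.4 mm from tip
boss in edge along 17.0 across 23.4 mm from tip
plate in along -32.4 across 27.0 mm from tip
stop in top along 109.1 across 0.8 mm from tip
cheek along -69.5 across 25.3 mm from tip
bolt L along 54.1 across 62.3 mm from tip
bolt R along -154.7 across 62.3 mm from tip
bolt L along 50.2 across 65.2 mm from tip
bolt R along -156.0 across 64.8 mm from tip
bolt L along 53.5 across 68.1 mm from tip
bolt R along -153.8 across 68.8 mm from tip
```

The jaw hasn't moved relative to the bolts, so I'll back off, shut the fingers, centre on the button and step the press with dwells to see its give clearly.

```bash
python3 -m crank '[{"ax":0,"ay":0,"az":0,"dx":0,"dy":0.65,"dz":0,"hand":-0.67},{"ax":0,"ay":0,"az":0,"dx":0,"dy":0,"dz":-0.5,"hand":-0.67},{"ax":0,"ay":0,"az":0,"dx":0,"dy":0,"dz":-0.4,"hand":-1},{"ax":0,"ay":0,"az":0,"dx":0,"dy":0.3,"dz":0,"hand":-1},{"ax":0,"ay":0,"az":0,"dx":0,"dy":0,"dz":0,"hand":-1},{"ax":0,"ay":0,"az":0,"dx":0,"dy":0,"dz":0,"hand":-1}]'; python3 g.py
```

```text
t: 10.25
ee_pos: [0.5512, -0.0516, 0.0787]
tcp_rot: [-0.0, 0.997, 0.072, -0.001]
contact_force: [-0.4, 0.8, -0.5]
gripper_width: 0.0001
grasp_force: 0.0
shift tool units [-0.06 -0.39 -1.06]
ydir in tool [-0. -1.  0.] angle from +y axis (deg about z) 179.97509469389263
[ 0.55124353 -0.05157434  0.07873071] [-0.42357287  0.79634182 -0.47849678] 0.00010607188738429569 10.25 rel button along/across 0.00329603227911003 0.0011334259724464538
```

```bash
Z='{"ax":0}'; python3 -m crank '[{"ax":0,"ay":0,"az":0,"dx":0,"dy":0,"dz":0.3,"hand":-1},{"ax":0,"ay":0,"az":0,"dx":0,"dy":0,"dz":0,"hand":-1},{"ax":0,"ay":0,"az":0,"dx":0,"dy":0,"dz":0,"hand":-1}]' | grep -E "ee_pos|contact"
python3 -m crank '[{"ax":0,"ay":0,"az":0,"dx":0,"dy":0,"dz":0.2,"hand":-1},{"ax":0,"ay":0,"az":0,"dx":0,"dy":0,"dz":0,"hand":-1},{"ax":0,"ay":0,"az":0,"dx":0,"dy":0,"dz":0,"hand":-1}]' | grep -E "ee_pos|contact"
python3 -m crank '[{"ax":0,"ay":0,"az":0,"dx":0,"dy":0,"dz":0.1,"hand":-1},{"ax":0,"ay":0,"az":0,"dx":0,"dy":0,"dz":0,"hand":-1},{"ax":0,"ay":0,"az":0,"dx":0,"dy":0,"dz":0,"hand":-1}]' | grep -E "ee_pos|contact"
python3 -m crank '[{"ax":0,"ay":0,"az":0,"dx":0,"dy":0,"dz":0.1,"hand":-1},{"ax":0,"ay":0,"az":0,"dx":0,"dy":0,"dz":0,"hand":-1},{"ax":0,"ay":0,"az":0,"dx":0,"dy":0,"dz":0,"hand":-1}]' | grep -E "ee_pos|contact"
```

```text
ee_pos: [0.5515, -0.0513, 0.0727]
contact_force: [-0.2, -0.3, -0.2]
ee_pos: [0.5522, -0.0513, 0.0695]
contact_force: [-0.2, 0.3, 0.1]
ee_pos: [0.5524, -0.0514, 0.0677]
contact_force: [0.4, 0.7, 2.2]
ee_pos: [0.5524, -0.0514, 0.0657]
contact_force: [-0.8, 1.1, 3.9]
```

The button gives smoothly and is now about 4 mm down with only a light press, so I'll try sliding here.

```bash
python3 -m crank '[{"ax":0,"ay":0,"az":0,"dx":0,"dy":-0.1,"dz":0,"hand":-1},{"ax":0,"ay":0,"az":0,"dx":0,"dy":-0.1,"dz":0,"hand":-1},{"ax":0,"ay":0,"az":0,"dx":0,"dy":0,"dz":0,"hand":-1}]'| grep -E "ee_pos|contact"
python3 -m crank '[{"ax":0,"ay":0,"az":0,"dx":0,"dy":-0.1,"dz":0,"hand":-1},{"ax":0,"ay":0,"az":0,"dx":0,"dy":-0.1,"dz":0,"hand":-1},{"ax":0,"ay":0,"az":0,"dx":0,"dy":0,"dz":0,"hand":-1}]'| grep -E "ee_pos|contact"
python3 g.py
```

```text
ee_pos: [0.552, -0.0483, 0.0657]
contact_force: [0.2, -2.1, 2.4]
ee_pos: [0.5511, -0.0433, 0.0656]
contact_force: [-0.1, -2.0, 3.2]
shift tool units [-0.11  0.03 -1.72]
ydir in tool [ 0. -1.  0.] angle from +y axis (deg about z) -179.9931804665694
[ 0.55106405 -0.04325374  0.06555065] [-0.08547611 -2.01721092  3.23144999] 0.0002046408694921408 12.05 rel button along/across 0.011554463709439623 0.0021623417692897807
```

```bash
cat > ck.py <<'E'
from plant import *
import cv2,numpy as np
def cheek(t):
    hsv=cv2.cvtColor(t,cv2.COLOR_RGB2HSV); out=[]
    for r in range(214,232,3):
        c=[x for x in range(260,330) if 12<hsv[r,x,0]<25 and hsv[r,x,1]>90 and hsv[r,x,2]>180]
        out.append((r,min(c),max(c)) if c else (r,))
    return out
print(cheek(cv2.imread("pics/top0.png")[:,:,::-1].copy())); t=get_image("top")["pixels"]; cv2.imwrite("pics/last.png",t[:,:,::-1]); print(cheek(np.ascontiguousarray(t)))
E
python3 ck.py
```

```text
[(214, 311, 316), (217, 312, 316), (220, 312, 315), (223, 313, 316), (226, 313, 316), (229, 314, 316)]
[(214,), (217,), (220,), (223,), (226,), (229,)]
```

```bash
python3 -m crank '[{"ax":0,"ay":0,"az":0,"dx":0,"dy":-0.15,"dz":0,"hand":-1},{"ax":0,"ay":0,"az":0,"dx":0,"dy":-0.15,"dz":0,"hand":-1},{"ax":0,"ay":0,"az":0,"dx":0,"dy":-0.15,"dz":0,"hand":-1},{"ax":0,"ay":0,"az":0,"dx":0,"dy":-0.15,"dz":0,"hand":-1},{"ax":0,"ay":0,"az":0,"dx":0,"dy":0,"dz":0,"hand":-1}]'| grep -E "ee_pos|contact"; python3 g.py
python3 - <<'E'
from plant import *
import cv2,json,numpy as np
s=state(); im=get_image("wrist"); cv2.imwrite("pics/w4.png",im["pixels"][:,:,::-1])
d={k:np.array(v).tolist() for k,v in im.items() if k!="pixels"}; d["s"]={k:np.array(v).tolist() for k,v in s.items()}; json.dump(d,open("w4.json","w"))
E
```

```text
ee_pos: [0.5503, -0.0389, 0.0656]
contact_force: [3.3, -11.6, 2.0]
shift tool units [-0.1   0.26 -1.72]
ydir in tool [-0.004 -1.    -0.008] angle from +y axis (deg about z) 179.7635139484682
[ 0.55025916 -0.03889997  0.06561976] [  3.29873745 -11.62598136   1.97956406] -0.0001089585640164168 12.6 rel button along/across 0.015978791512893557 0.0019972817174591143
```

View pics/w4.png

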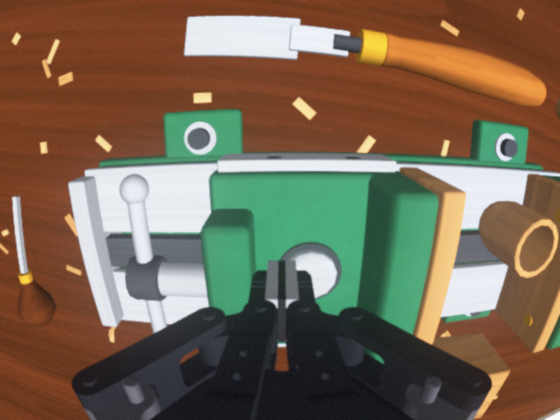

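Run:
```python
from h import *
w=json.load(open("w4.json")); T=np.array(w["tool_from_camera"]); print(T.round(3).tolist(),w["fx"],w["cx"],w["cy"])
P={"w2":[("b70",(298,228),.07),("bL",(217,129),.02),("bR",(461,137),.02)],
"w3":[("b70",(296,276),.07),("b64",(296,276),.064),("bL",(187,144),.02),("bR",(502,150),.02)],
"w4":[("b70",(312,271),.07),("b64",(312,271),.064),("bL",(201,139),.02),("bR",(508,148),.02)]}
for k in P: print(k); wrmeas(k+".json",P[k])
# button outline from saturation
for k in ["w2","w3","w4"]:
    i=cv2.imread(f"pics/{k}.png"); h=cv2.cvtColor(i,cv2.COLOR_BGR2HSV)
    m=((h[...,1]<60)&(h[...,2]>110)).astype(np.uint8); m[:200]=0;m[320:]=0;m[:,:262]=0;m[:,345:]=0
    n,l,s,c=cv2.connectedComponentsWithStats(m); j=1+np.argmax(s[1:,4]); print(k,s[j],c[j].round(1))
c=[cv2.imread(f"pics/{k}.png")[y-60:y+60,x-60:x+60] for k,x,y in [("w1",295,218),("w2",298,228),("w4",312,271)]]
cv2.imwrite("pics/cmp.png",cv2.resize(np.hstack(c),(792,264),interpolation=cv2.INTER_CUBIC))
```

```text
[[-0.001, -0.948, -0.317, 0.082], [1.0, -0.001, -0.0, 0.001], [-0.0, -0.317, 0.948, -0.143], [0.0, 0.0, 0.0, 1.0]] 325.19226210127806 281.3916538470203 212.0670619828199
w2
b70 along -11.8 across 1.6 mm from tip
bL along 50.2 across 65.2 mm from tip
bR along -156.0 across 64.8 mm from tip
w3
b70 along -7.6 across 2.6 mm from tip
b64 along -8.0 across -0.8 mm from tip
bL along 54.1 across 62.3 mm from tip
bR along -154.7 across 62.3 mm from tip
w4
b70 along -15.5 across 4.8 mm from tip
b64 along -16.2 across 1.4 mm from tip
bL along 46.1 across 64.3 mm from tip
bR along -159.5 across 64.4 mm from tip
w2 [ 275  205   46   44 1575] [297.8 226.9]
w3 [ 269  252   52   56 1823] [292.2 277.7]
w4 [ 285  246   56   62 1964] [311.7 271.8]
```

View pics/cmp.png

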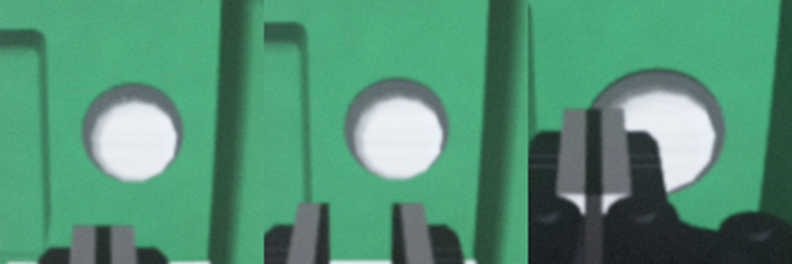

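The picture shows the button under the fingertip's left edge, with the finger at the boss and the jaw not yet moving. I'll deepen the press while keeping the light push.

```bash
for i in 1 2 3; do python3 -m crank '[{"ax":0,"ay":0,"az":0,"dx":0,"dy":0,"dz":0.08,"hand":-1},{"ax":0,"ay":0,"az":0,"dx":0,"dy":0,"dz":0,"hand":-1},{"ax":0,"ay":0,"az":0,"dx":0,"dy":0,"dz":0,"hand":-1}]'| grep -E "ee_pos|contact|rot"; done
```

```text
ee_pos: [0.5504, -0.0389, 0.0651]
tcp_rot: [0.004, 0.998, 0.07, 0.001]
contact_force: [0.4, -12.0, 7.6]
ee_pos: [0.5504, -0.0389, 0.064]
tcp_rot: [0.004, 0.998, 0.07, 0.0]
contact_force: [-1.4, -11.0, 10.6]
ee_pos: [0.5505, -0.0389, 0.0638]
tcp_rot: [0.004, 0.998, 0.07, 0.0]
contact_force: [-3.9, -12.3, 19.2]
```

Button is fully down but 12 N doesn't move the jaw. I'll raise the push gently, staying under the 30 N brake, with a lighter press.

```bash
python3 -m crank '[{"ax":0,"ay":0,"az":0,"dx":-0.05,"dy":0,"dz":-0.08,"hand":-1},{"ax":0,"ay":0,"az":0,"dx":0,"dy":0,"dz":0,"hand":-1}]'| grep -E "ee_pos|contact|rot"; for i in 1 2 3; do python3 -m crank '[{"ax":0,"ay":0,"az":0,"dx":0,"dy":-0.15,"dz":0,"hand":-1},{"ax":0,"ay":0,"az":0,"dx":0,"dy":0,"dz":0,"hand":-1}]'| grep -E "ee_pos|contact|rot"; done
python3 - <<'E'
from h import *
# where does TCP / tip edges project in the wrist image
w=json.load(open("w4.json")); T=np.linalg.inv(np.array(w["tool_from_camera"]))
for p in [(0,0,0),(.011,0,0),(.011,.007,0),(.011,-.012,-.02),(.011,.012,-.02)]:
    c=T[:3,:3]@p+T[:3,3]; th=np.arctan2(np.hypot(c[0],c[1]),c[2]); u=c[:2]/np.hypot(c[0],c[1])*th*w["fx"]; print(p,(u+[w["cx"],w["cy"]]).round(1))
E
```

```text
ee_pos: [0.5504, -0.0389, 0.0639]
tcp_rot: [0.004, 0.998, 0.07, 0.002]
contact_force: [1.6, -12.1, 7.9]
ee_pos: [0.5504, -0.0388, 0.064]
tcp_rot: [0.006, 0.998, 0.07, 0.002]
contact_force: [1.4, -15.4, 6.7]
ee_pos: [0.5502, -0.038, 0.064]
tcp_rot: [0.007, 0.998, 0.069, 0.002]
contact_force: [3.0, -17.6, 6.9]
ee_pos: [0.5499, -0.0353, 0.064]
tcp_rot: [0.007, 0.998, 0.069, 0.002]
contact_force: [3.1, -18.6, 7.0]
(0, 0, 0) [280.2 275.5]
(0.011, 0, 0) [280.2 256. ]
(0.011, 0.007, 0) [294.5 256. ]
(0.011, -0.012, -0.02) [252.5 276.1]
(0.011, 0.012, -0.02) [307.6 276.1]
```

```bash
cat > jm.py <<'E'
from plant import *
from h import *
import sys
a=cv2.imread("pics/w4.png"); s=state(); im=get_image("wrist"); b=np.ascontiguousarray(im["pixels"][:,:,::-1]); cv2.imwrite("pics/w_%s.png"%sys.argv[1],b)
for n,(x,y) in {"boltL":(200,138),"boltR":(507,148),"stop":(90,250),"boss":(215,215),"button":(325,262),"cheekfar":(425,190),"deckfar":(300,170),"tommy":(134,190)}.items():
    t=a[y-16:y+16,x-16:x+16]; r=b[max(0,y-45):y+45,max(0,x-65):x+65]
    m=cv2.matchTemplate(r,t,cv2.TM_CCOEFF_NORMED); _,v,_,l=cv2.minMaxLoc(m)
    print(n,"shift",l[0]+16+max(0,x-65)-x,l[1]+16+max(0,y-45)-y,round(v,2))
print(s["ee_pos"],s["contact_force"],s["gripper_width"],s["t"])
E
python3 jm.py 5
```

```text
boltL shift 4 1 0.98
boltR shift 4 0 0.99
stop shift 3 3 1.0
boss shift -1 2 1.0
button shift 0 0 1.0
cheekfar shift 1 0 0.99
deckfar shift -22 1 1.0
tommy shift -2 2 0.97
[ 0.54985069 -0.03530742  0.06398997] [  3.08779099 -18.55310098   7.0156718 ] -0.00047181064245843283 14.35
```

The jaw followed the tool by about 3 mm with the button held down, but the tip is only on the button's rim. I'll re-seat with the fingers 14 mm apart so one stays on the button's centre, and watch the button while pushing.

```bash
python3 -m crank '[{"ax":0,"ay":0,"az":0,"dx":0,"dy":0.55,"dz":0,"hand":-1},{"ax":0,"ay":0,"az":0,"dx":0,"dy":0.1,"dz":-0.6,"hand":-1},{"ax":0,"ay":0,"az":0,"dx":0.05,"dy":0.4,"dz":-0.4,"hand":-0.67},{"ax":0,"ay":0,"az":0,"dx":0,"dy":0,"dz":0,"hand":-0.67},{"ax":0,"ay":0,"az":0,"dx":0,"dy":0,"dz":0,"hand":-0.67}]'| grep -E "ee_pos|contact|rot";python3 g.py
```

```text
ee_pos: [0.5503, -0.0429, 0.0819]
tcp_rot: [-0.0, 0.997, 0.073, -0.001]
contact_force: [-0.2, -0.7, -0.4]
shift tool units [-0.07  0.05 -0.91]
ydir in tool [ 0.    -1.     0.001] angle from +y axis (deg about z) -179.98639004723464
[ 0.5503129  -0.04288719  0.08188696] [-0.23005541 -0.74509513 -0.38362424] 0.014186011660559859 14.9 rel button along/across 0.012026045001817946 0.0014723019578225278
```

```bash
python3 jm.py 6
```

```text
boltL shift 1 -3 0.83
boltR shift -14 -3 0.96
stop shift 9 -10 0.98
boss shift -7 -12 0.98
button shift -17 -13 0.81
cheekfar shift -29 -10 0.99
deckfar shift 13 -6 0.97
tommy shift 1 -8 0.83
[ 0.5503129  -0.04288719  0.08188696] [-0.23005541 -0.74509513 -0.38362424] 0.014186011660559859 14.9
```

```bash
python3 -m crank '[{"ax":0,"ay":0,"az":0,"dx":0,"dy":0.15,"dz":0.3,"hand":-0.67},{"ax":0,"ay":0,"az":0,"dx":0,"dy":0,"dz":0.4,"hand":-0.67},{"ax":0,"ay":0,"az":0,"dx":0,"dy":0,"dz":0.25,"hand":-0.67},{"ax":0,"ay":0,"az":0,"dx":0,"dy":0,"dz":0.04,"hand":-0.67},{"ax":0,"ay":0,"az":0,"dx":0,"dy":0,"dz":0,"hand":-0.67},{"ax":0,"ay":0,"az":0,"dx":0,"dy":0,"dz":0,"hand":-0.67}]'| grep -E "ee_pos|contact|rot"
python3 -m crank '[{"ax":0,"ay":0,"az":0,"dx":0,"dy":-0.15,"dz":0,"hand":-0.67},{"ax":0,"ay":0,"az":0,"dx":0,"dy":-0.15,"dz":0,"hand":-0.67},{"ax":0,"ay":0,"az":0,"dx":0,"dy":-0.1,"dz":0,"hand":-0.67},{"ax":0,"ay":0,"az":0,"dx":0,"dy":0,"dz":0,"hand":-0.67}]'| grep -E "ee_pos|contact|rot"; python3 g.py | tail -1
```

```text
ee_pos: [0.5515, -0.0467, 0.0642]
tcp_rot: [0.0, 0.997, 0.072, -0.001]
contact_force: [-4.9, -0.8, 14.8]
ee_pos: [0.552, -0.044, 0.0643]
tcp_rot: [0.003, 0.997, 0.071, 0.001]
contact_force: [-2.0, -5.8, 11.1]
[ 0.55195148 -0.04397855  0.06425702] [-2.0090887  -5.84694928 11.13035851] 0.014323803744377939 15.95 rel button along/across 0.010708660823952835 0.0029352605195641867
```

```bash
for i in 1 2 3; do python3 -m crank '[{"ax":0,"ay":0,"az":0,"dx":0,"dy":-0.2,"dz":0,"hand":-0.67},{"ax":0,"ay":0,"az":0,"dx":0,"dy":0,"dz":0,"hand":-0.67}]'| grep -E "ee_pos|contact|width"; done; python3 g.py | tail -1
```

```text
ee_pos: [0.552, -0.0424, 0.0642]
contact_force: [-0.5, -9.5, 9.8]
gripper_width: 0.0142
ee_pos: [0.5519, -0.0422, 0.0643]
contact_force: [0.3, -15.7, 8.2]
gripper_width: 0.014
ee_pos: [0.5517, -0.0406, 0.0644]
contact_force: [1.8, -17.4, 7.7]
gripper_width: 0.014
[ 0.55165969 -0.04064729  0.06435828] [  1.81980054 -17.40875823   7.65285922] 0.0140167208626142 16.55 rel button along/across 0.014046914586749887 0.0031296022551134724
```

```bash
python3 - <<'E'
from plant import *
import cv2,numpy as np
for n in ["top","scene"]:
    a=cv2.imread(f"pics/{n}0.png"); b=np.ascontiguousarray(get_image(n)["pixels"][:,:,::-1]); cv2.imwrite(f"pics/{n}_now.png",b)
    m=(cv2.GaussianBlur(cv2.absdiff(a,b),(3,3),0).max(2)>40).astype(np.uint8)
    k,l,s,c=cv2.connectedComponentsWithStats(m)
    print(n,[(s[i].tolist()) for i in range(1,k) if s[i,4]>6])
E
python3 jm.py 7
```

```text
top [[252, 177, 106, 243, 14082], [248, 200, 3, 3, 8], [256, 226, 3, 3, 7], [530, 344, 30, 30, 644]]
scene [[48, 0, 48, 60, 557], [58, 0, 24, 29, 275], [89, 0, 42, 83, 1361], [195, 0, 8, 16, 83], [202, 0, 111, 218, 8367], [70, 48, 8, 18, 90], [249, 78, 8, 6, 23], [97, 82, 12, 24, 172], [138, 82, 2, 10, 18], [84, 94, 8, 8, 44], [300, 193, 5, 3, 13], [304, 199, 8, 12, 33], [254, 214, 45, 15, 159], [250, 219, 2, 9, 13], [253, 234, 15, 6, 45], [269, 239, 27, 9, 79]]
boltL shift -5 3 0.98
boltR shift -3 0 0.97
stop shift -4 3 1.0
boss shift -15 3 0.99
button shift -38 3 0.6
cheekfar shift -14 1 0.98
deckfar shift -28 3 1.0
tommy shift -14 4 0.98
[ 0.55165476 -0.04066542  0.06436255] [  1.40833539 -17.6582705    7.83944444] 0.014152800249517636 16.65
```

```bash
for i in 1 2; do python3 -m crank '[{"ax":0,"ay":0,"az":0,"dx":0,"dy":-0.15,"dz":0,"hand":-0.67},{"ax":0,"ay":0,"az":0,"dx":0,"dy":-0.15,"dz":0,"hand":-0.67},{"ax":0,"ay":0,"az":0,"dx":0,"dy":-0.15,"dz":0,"hand":-0.67}]'| grep -E "ee_pos|contact|width"; done; python3 g.py | tail -1
```

```text
ee_pos: [0.5506, -0.0334, 0.0644]
contact_force: [1.5, -20.4, 8.5]
gripper_width: 0.014
ee_pos: [0.5492, -0.0244, 0.0644]
contact_force: [1.7, -19.8, 9.6]
gripper_width: 0.014
[ 0.54923451 -0.02435184  0.06438089] [  1.73476527 -19.8135625    9.55788521] 0.013989958001236313 17.3 rel button along/across 0.03052128762083634 0.003092969342129547
```

The jaw slides steadily with the button held down, so I'll continue to the stop.

```bash
for i in 1 2 3; do python3 -m crank '[{"ax":0,"ay":0,"az":0,"dx":0,"dy":-0.15,"dz":0,"hand":-0.67},{"ax":0,"ay":0,"az":0,"dx":0,"dy":-0.15,"dz":0,"hand":-0.67},{"ax":0,"ay":0,"az":0,"dx":0,"dy":-0.15,"dz":0,"hand":-0.67},{"ax":0,"ay":0,"az":0,"dx":0,"dy":-0.15,"dz":0,"hand":-0.67},{"ax":0,"ay":0,"az":0,"dx":0,"dy":-0.15,"dz":0,"hand":-0.67}]'| grep -E "ee_pos|contact|width"; done; python3 g.py | tail -1
```

```text
ee_pos: [0.547, -0.0094, 0.0644]
contact_force: [0.8, -19.8, 11.2]
gripper_width: 0.0143
ee_pos: [0.5448, 0.0057, 0.0643]
contact_force: [0.8, -19.7, 11.2]
gripper_width: 0.0139
ee_pos: [0.5426, 0.0206, 0.0643]
contact_force: [0.6, -20.1, 12.3]
gripper_width: 0.0142
[0.54255886 0.02061003 0.06433648] [  0.62640534 -20.11729393  12.34219579] 0.014200183220036076 18.8 rel button along/across 0.0759745333589265 0.0030075524829571397
```

```bash
for i in 1 2 3 4; do python3 -m crank '[{"ax":0,"ay":0,"az":0,"dx":0,"dy":-0.12,"dz":0,"hand":-0.67},{"ax":0,"ay":0,"az":0,"dx":0,"dy":-0.1,"dz":0,"hand":-0.67}]'| grep -E "ee_pos|contact"; done; python3 g.py | tail -1
```

```text
ee_pos: [0.5419, 0.0252, 0.0643]
contact_force: [0.2, -20.2, 13.4]
ee_pos: [0.5413, 0.029, 0.0643]
contact_force: [0.5, -23.1, 13.5]
ee_pos: [0.5413, 0.029, 0.0644]
contact_force: [1.5, -29.5, 13.5]
ee_pos: [0.5412, 0.0291, 0.0645]
contact_force: [2.1, -33.5, 14.2]
[0.54118948 0.02910362 0.06450794] [  2.08251518 -33.49704815  14.23717826] 0.013735309578325992 19.6 rel button along/across 0.08457664421616874 0.0028842540890579365
```

It has stalled firmly at the stop after 76 mm of travel. Next I'll ease the push, lift straight so the button springs up, then rise clear.

```bash
python3 -m crank '[{"ax":0,"ay":0,"az":0,"dx":0,"dy":0.4,"dz":0,"hand":-0.67},{"ax":0,"ay":0,"az":0,"dx":0,"dy":0.35,"dz":0,"hand":-0.67},{"ax":0,"ay":0,"az":0,"dx":0,"dy":0,"dz":0,"hand":-0.67}]'| grep -E "ee_pos|contact"
python3 -m crank '[{"ax":0,"ay":0,"az":0,"dx":0,"dy":0,"dz":-0.2,"hand":-0.67},{"ax":0,"ay":0,"az":0,"dx":0,"dy":0,"dz":-0.3,"hand":-0.67},{"ax":0,"ay":0,"az":0,"dx":0,"dy":0,"dz":-0.3,"hand":-0.67},{"ax":0,"ay":0,"az":0,"dx":0,"dy":0.3,"dz":-0.2,"hand":-0.67},{"ax":0,"ay":0,"az":0,"dx":0,"dy":0.2,"dz":-0.5,"hand":-0.67},{"ax":0,"ay":0,"az":0,"dx":0,"dy":0,"dz":-1,"hand":-0.67},{"ax":0,"ay":0,"az":0,"dx":0,"dy":0,"dz":-1,"hand":-0.67},{"ax":0,"ay":0,"az":0,"dx":0,"dy":0,"dz":-1,"hand":-0.67},{"ax":0,"ay":0,"az":0,"dx":0,"dy":0,"dz":0,"hand":-0.67}]'| grep -E "ee_pos|contact"
python3 - <<'E'
from plant import *
from h import *
s=state(); im=get_image("wrist"); b=np.ascontiguousarray(im["pixels"][:,:,::-1]); cv2.imwrite("pics/w8.png",b)
d={k:np.array(v).tolist() for k,v in im.items() if k!="pixels"}; d["s"]={k:np.array(v).tolist() for k,v in s.items()}; json.dump(d,open("w8.json","w"))
h=cv2.cvtColor(b,cv2.COLOR_BGR2HSV); g=((h[...,0]>60)&(h[...,0]<90)&(h[...,1]>80)).astype(np.uint8)
m=((h[...,1]<60)&(h[...,2]>150)).astype(np.uint8)
n,l,st,c=cv2.connectedComponentsWithStats(m)
for i in range(1,n):
    if 500<st[i,4]<3500: print(st[i],c[i].round(1))
# boss/stop run-length of colours along mid rows
for r in (185,200,215,250): print(r,"".join("G" if g[r,x] else "W" if m[r,x] else "." for x in range(60,360,3)))
t=np.ascontiguousarray(get_image("top")["pixels"][:,:,::-1]); cv2.imwrite("pics/top9.png",t)
E
```

```text
ee_pos: [0.5413, 0.0288, 0.0642]
contact_force: [-0.3, -12.1, 12.4]
ee_pos: [0.5431, 0.0298, 0.1559]
contact_force: [1.0, -0.6, -0.8]
[ 292   44  114   38 2807] [342.3  63.7]
[169 154  20  59 754] [179.8 180.4]
[ 275  206   37   35 1010] [292.6 223.4]
[180 238  19  49 578] [188.2 263.1]
[   0  367   45   53 1106] [ 18.  395.3]
[ 511  372   49   48 1437] [539.3 398.6]
185 ......................WWW..............WWWW.........WWWGGGGGGGGGGGGGGGGGGGGGGGGGGGGGGGGGGGGGGGGGGGGG
200 ......................WWW..............WWWW.........WWWGGGGGGGGGGGGGGGGGGGGG...GGGGGGGGGGGGGGGGGGGGG
215 ......................WWW....................WWWWWWWWWWGGGGGGGGGGGGGGGG..WWWWWWWWWW..GGGGGGGGGGGGGGG
250 .........................................WWWW........WWWGGGGGGGGGGGGGGGGGGGGGGGGGGGGGGGGGGGGGGGGGGGG
```

```bash
python3 - <<'E'
from h import *
wrmeas("w8.json",[("button",(293,224),.07),("green start z84",(225,215),.084),("stop outer/white start row185",(216,185),.052)])
E
python3 g.py | tail -1
python3 - <<'E'
import cv2,numpy as np
a=cv2.imread("pics/top0.png");b=cv2.imread("pics/top9.png")
m=(cv2.GaussianBlur(cv2.absdiff(a,b),(3,3),0).max(2)>40).astype(np.uint8)
k,l,s,c=cv2.connectedComponentsWithStats(m); print([s[i].tolist() for i in range(1,k) if s[i,4]>6])
E
```

```text
button along -9.3 across -3.9 mm from tip
green start z84 along 39.3 across 8.0 mm from tip
stop outer/white start row185 along 51.3 across 22.3 mm from tip
[0.54067185 0.02908152 0.15287529] [1.03581934 0.01141289 0.48496403] 0.013984479865607935 20.9 rel button along/across 0.08462984134481931 0.0023689083239012408
[[207, 172, 112, 248, 16247], [530, 345, 30, 29, 638], [263, 416, 16, 4, 49]]
```

```bash
python3 -c "
from plant import *
print(hand_in())"
```

```text
the job is handed in; nothing more can be done
None
```

The vise is handed in open at about 160 mm, with the jaw against the end stop, the button let go and the arm clear. The catch is that sliding it took about 18–20 N (measured) instead of the stated 2 N, even with the button down, so the brake may have been dragging and this could count as forcing the jaw; I didn't find the cause.

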